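Stand the tube parcels in their wells

TASK

Two long parcels lie in the sloping hand-in rack on the post office counter. Take them out and stand the round mailing tube in the round steel well and the square carton in the square steel well, each end-down, resting on the floor of its well, and let go. Leave the bell, the pewter weight and the yellow measuring cube where they are.

Things in the scene. Friction and masses are not known exactly. Their poses are not given: they have to be found in the camera images.
- tube: Round cardboard mailing tube, closed by a white plastic end cap, 42 mm diameter, 180 mm long, about 0.2 kg. Starts leaning in a rack lane, 40 degrees from vertical, upper end away from the robot; its upper 65 mm stick out past the lane, sides free. Origin: centre of its lower end; z along its length to the upper end.
- carton: Long plain cardboard carton of square section, 42 x 42 mm, 180 mm long, about 0.2 kg; x and y are normal to its side faces. Starts leaning in a rack lane, 40 degrees from vertical, upper end away from the robot; its upper 65 mm stick out past the lane, sides free. Origin: centre of its lower end; z along its length to the upper end.
- tube_mid (a point): Middle of the tube, on its axis, 90 mm from either end.
- carton_mid (a point): Middle of the carton, on its axis, 90 mm from either end.
- round_well: Round steel well, outer diameter 60 mm, inner diameter 52 mm, fixed, open-topped, 105 mm tall, walls 4 mm, floor 5 mm thick; on its base plate its rim is 113 mm and its inner floor 13 mm above the counter. Origin: centre of its underside, z up, x away from the robot at yaw 0. The square carton cannot enter it.
- square_well: Square steel well, 60 x 60 mm outside, 52 x 52 mm inside, sides along its x and y, fixed, open-topped, 105 mm tall, walls 4 mm, floor 5 mm thick; on its base plate its rim is 113 mm and its inner floor 13 mm above the counter. Origin: centre of its underside, z up, x away from the robot at yaw 0. 
- round_mouth (a point): Centre of the round well's mouth, at rim height.
- square_mouth (a point): Centre of the square well's mouth, at rim height.
- holder: Dark wooden base plate, 100 (x) x 200 (y) x 8 mm, fixed; the two wells stand on it 110 mm apart along its y, either one on either side. Origin: centre of underside.
- rack: Steel rack, fixed, base 150 (x) x 170 (y) x 8 mm, origin: centre of underside. Two lanes 100 mm apart along y slope up away from the robot (+x) at 50 degrees; each is 54 mm wide over its side rails (14 mm above the lane floor) and ends 125 mm above the counter. A parcel's lower end rests on the stop at a lane's foot, centred 55 mm to -x, 50 mm up and 50 mm to either side of the origin.
- bell: Chrome counter bell, 80 mm diameter, 63 mm tall. Loose bystander; origin: centre of underside.
- weight: Pewter weight with a knob, 50 mm diameter, 62 mm tall, 0.6 kg. Loose bystander; origin: centre of underside.
- cube: Yellow plastic parcel measuring cube, 100 mm. Loose bystander; origin: centre of underside.
Mind the look-alikes: they are no part of the job. Leave any green or purple look-alike of the carton alone. Leave any red look-alike of the tube alone.

How it is judged:
By the outcome, as a careful person would: the job done as asked, in the order asked, and still so for the second after the job is handed in, with the robot touching nothing.
It also fails if it takes over 69 s, if anything falls off the work surface, if the arm or the gripper's body presses on something with over 40 N, if the wrist force passes 120 N, or if a joint passes its speed limit or range.

ROBOT

A 6-joint arm with a two-finger parallel gripper is mounted at the origin on the work surface. World frame = base frame: x ahead of the robot, y to its left, z up, the work surface at z = 0. Lengths are in m, angles in rad, forces in N, time in s.
With the tool pointing down it reaches from about 0.35 to 0.975 m from the base axis. Payload 4.9 kg.
Tool frame: the origin (TCP) lies at the very end of the fingers, on their centre line; the grasp point (between the pads) lies 19 mm behind it; z points along the fingers, y is the line along which they close (so a half turn about z gives the same grasp; the last joint's range is limited). The gripper opens to 85 mm and grips with 20 to 120 N. Pads are 22 mm wide; open, the fingers measure 114 mm over their backs; the gripper's body (76 mm by 85 mm) begins 54 mm behind the grasp point. The pads swing forward as they close: fully open they stand 13 mm farther back than shut.
Start: joints at [-0.119, 0.053, 1.613, -0, 1.476, -0.119], TCP at [0.625, 0, 0.231] pointing down, gripper open.
Joint ranges: [-3.01, 3.01], [-1.01, 2.22], [0.06, 2.58], [-1.02, 4.17], [0.09, 2.62], [-3.14, 3.14]. Speed limits (rad/s): [2.57, 2.57, 3.14, 3.14, 3.14, 3.14].

INTERFACE

Orientations are given as a unit quaternion [w, x, y, z].
In Python, from plant import monitor, vision, manip gives the robot as it stands. The module is installed in compiled form; this text tells all that it offers.
- The arm moves only by the tool arm_command, never from a script. Its argument "rows" is a list of rows, each a list of 3 entries, a list of its own where there are three numbers: the finger opening in mm, from 0 to 85.4, then the shift along the world's x, y, z in units of 30 cm (1.0 is 30 cm), then the turn, a rotation vector about the world's x, y, z in units of pi/2 rad (1.0 is pi/2 rad). In form: [[claw, [x, y, z], [wx, wy, wz]], ...]. A call has 1 to 12 rows; each row is the pose to reach, as a shift and turn from the pose commanded when the call began; what a row does not reach only later rows make up. A row lasts 1/12 s, in which the tool goes at most 41.7 mm and 7.16 degrees, less where a joint would pass 70% of its speed; a pose out of reach is approached as far as the arm can. A call with a number of a shift or a turn outside -1 to 1 is refused whole. A call with a gripper value outside its range is refused whole. The fingers move at their own pace and stop on an object; the grip force is fixed at half the most. Time passes only in rows, so rows that repeat a pose let the fingers close. It gives the time, the measured TCP pose, the force, the opening and the grip force at its end, in the units of the state.
- monitor.state(): the state, without advancing time (a new reading comes with each control period).
- vision.grab_frame(name): name is "scene" or "side" or "wrist"; returns a dict with "color" (400x640x3 uint8, red, green, blue), "z_map" (400x640 float32, m along the optical axis (not along the pixel's ray), 0 where there is no reading), "mtx" (3x3 intrinsics, pixels), "k1" (the pictures are not rectified: a ray, as slopes to the right and down, at radius r is drawn at 1 + k1 r^2 times it, then the intrinsics apply), "R" (3x3) and "t" (3): a world point X has camera coordinates R X + t. Camera axes: x right, y down, z forward; pixel columns grow to the right and rows downward; lengths in m; the calibration is good to about 2 mm. A picture is of the moment at which its call begins.
- manip.job_done(): hands the job in; it is judged then, once.
The state is a dict: "time": time; "joint_pos": joint angles; "joint_vel": joint speeds; "joint_efforts": joint torques, N m; "tool_pos": TCP position; "tool_rot": TCP orientation; "contact_force": force on the tool from outside, world axes, zero at the start; "ft_torque": the same for the moment, N m; "gripper_width": opening from 0.0 (shut) to 1.0 (fully open); "grasp_force": force on a finger pad.
Only numpy, scipy, OpenCV 4.12 (cv2) and the standard library are available. Lean on these libraries where they do the work, as an engineer would, in place of code of your own. Each camera call takes 0.05 s, during which the arm holds its last target. There are 200 camera calls.

## Working session

There is one attempt and no reset: what is moved stays moved. The work goes in short steps, Python scripts to look and compute and a tool call to move; the robot and the scene stay as the last step left them, time stands still between calls to the robot, and variables do not carry over. Pictures are saved under pics/ and viewed, at most 10 in all, crops included, and the job is handed in when it is done.

Besides the shell and the picture viewer there is one more tool, called after "Call:" by a JSON object that holds its "name" and its "arguments", one argument or row to a line. arm_command: Moves the arm, as the interface text tells. Shifts and turns lie within -1 to 1; 1 stands for 30 cm of shift or pi/2 rad of turn. Its arguments: {"type":"object","properties":{"rows":{"type":"array"}},"required":["rows"]}

```bash
mkdir -p pics; cat > h.py <<'E'
import numpy as np, cv2
from plant import monitor, vision, manip
def cloud(f):
    z=f["z_map"]; K=f["mtx"]; v,u=np.mgrid[:400,:640]
    x=(u-K[0,2])/K[0,0]; y=(v-K[1,2])/K[1,1]; xd,yd=x.copy(),y.copy()
    for _ in range(8):
        s=1+f["k1"]*(x*x+y*y); x,y=xd/s,yd/s
    P=np.stack([x*z,y*z,z],-1)
    P=(P-f["t"])@f["R"]; P[z==0]=np.nan
    return P
E
python3 - <<'E'
from h import *
a=[]
for n in("scene","side"):
    f=vision.grab_frame(n); np.savez("pics/%s0.npz"%n,**f)
    cv2.imwrite("pics/%s0.png"%n,f["color"][...,::-1]); print(n,-f["R"].T@f["t"],f["k1"],(f["z_map"]>0).mean())
print(monitor.state())
E
```

```text
scene [ 0.84436825 -0.32822497  1.0493363 ] -0.0033909220608456794 0.99589453125
side [-0.07928094  1.17957419  0.85530457] -0.03433432143094842 0.98935546875
{'time': 0.1, 'joint_pos': array([-1.19000215e-01,  5.33232008e-02,  1.61415498e+00,  5.01700644e-05,
        1.47601938e+00, -1.18999790e-01]), 'joint_vel': array([-0.00198604, -0.00112135, -0.0043283 ,  0.00105299,  0.00052044,
        0.00103542]), 'joint_efforts': array([ 6.14647306e-04, -3.94903493e+01, -3.71363103e+01, -4.52310599e-05,
        3.99340541e-03, -4.17574097e-05]), 'tool_pos': array([6.24433356e-01, 8.20914582e-05, 2.30166930e-01]), 'tool_rot': array([-7.64114299e-04,  7.07108306e-01,  7.07104614e-01, -5.69139257e-04]), 'contact_force': array([-0.79508974,  1.16342399, -0.18994039]), 'ft_torque': array([ 0.0262972 ,  0.04187847, -0.04498834]), 'grasp_force': 0.0, 'gripper_width': 1.000201135152086}
```

View pics/scene0.png

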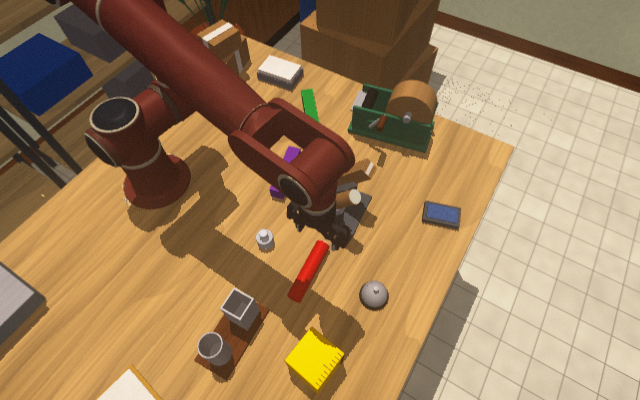

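View pics/side0.png

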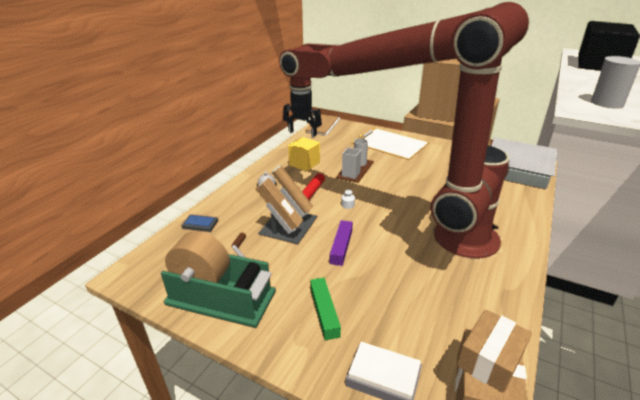

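The scene view shows the square well at about (238,305), the round well at (213,348), the tube's cap at (355,197) and the carton end at (370,170), with the gripper close by. In the side view the rack is at (287,205). Next I measure.

```bash
python3 - <<'E'
from h import *
for n,b in(("scene",[(238,300),(213,345),(355,197),(370,170),(265,236),(310,270),(372,290),(315,355),(285,185)]),("side",[(268,180),(285,210),(290,185),(295,190),(348,200),(352,155),(362,145),(304,152),(300,232)])):
    f=dict(np.load(f"pics/{n}0.npz")); P=cloud(f)
    for u,v in b: print(n,u,v,P[v,u].round(3),f["color"][v,u])
    c=f["color"]
    x0,x1,y0,y1=(330,400,140,240) if n=="scene" else (245,325,160,250)
    cv2.imwrite(f"pics/{n}_rk.png",cv2.resize(c[y0:y1,x0:x1,::-1],None,fx=5,fy=5,interpolation=2))
    # rim of wells
    m=(abs(P[...,2]-.113)<.006)&(P[...,1]<-.1)&(P[...,0]<.8)&(P[...,0]>.2)
    k,l,s,_=cv2.connectedComponentsWithStats(m.astype(np.uint8))
    for i in range(1,k):
        if s[i,4]>25:
            q=P[l==i][:,:2].astype(np.float32); print(s[i],q.min(0),q.max(0),cv2.minAreaRect(q),cv2.minEnclosingCircle(q))
E
cd pics; python3 -c "
import cv2,numpy as np
a=cv2.imread('scene_rk.png');b=cv2.imread('side_rk.png');o=np.zeros((500,760,3),np.uint8);o[:500,:350]=a;o[:450,355:755]=b;cv2.imwrite('rk.png',o)"
```

```text
scene 238 300 [ 0.485 -0.182  0.04 ] [86 76 67]
scene 213 345 [ 0.492 -0.304  0.007] [101  86  79]
scene 355 197 [0.629 0.174 0.186] [204 192 169]
scene 370 170 [0.621 0.273 0.183] [200 173 148]
scene 265 236 [0.442 0.003 0.055] [138 128 122]
scene 310 270 [ 0.602 -0.012  0.039] [207  39  22]
scene 372 290 [0.774 0.023 0.05 ] [196 181 173]
scene 315 355 [ 0.738 -0.199  0.099] [248 224   0]
scene 285 185 [ 0.607 -0.063  0.527] [46 33 27]
[220 287  34  33 197] [ 0.48104236 -0.23106323] [ 0.54374915 -0.16830598] ((0.5122687220573425, -0.1995677351951599), (0.06133493781089783, 0.06033932790160179), 2.853666305541992) ((0.512786328792572, -0.19978384673595428), 0.041008200496435165)
[197 331  27  28 171] [ 0.48915833 -0.33901304] [ 0.5493077  -0.28016576] ((0.5194317698478699, -0.3097449243068695), (0.059172339737415314, 0.058419305831193924), 58.071083068847656) ((0.5193731188774109, -0.30910181999206543), 0.03042779676616192)
side 268 180 [0.598 0.264 0.196] [189 146  95]
side 285 210 [0.526 0.284 0.115] [187 146 101]
side 290 185 [0.568 0.183 0.142] [191 147  95]
side 295 190 [0.549 0
[... 310 characters left out ...]
33 ] [ 0.50862753 -1.1632237 ] ((0.40836116671562195, -1.1812483072280884), (0.20205511152744293, 0.03046148456633091), 4.619207382202148) ((0.40838366746902466, -1.181526780128479), 0.10128577053546906)
[354 138  13   7  27] [ 0.49105433 -0.3357639 ] [ 0.54947925 -0.276811  ] ((0.5233983993530273, -0.2998329699039459), (0.046390898525714874, 0.06525861471891403), 48.369911193847656) ((0.5184171199798584, -0.30543750524520874), 0.03380464017391205)
[342 148  19   9  48] [ 0.47979712 -0.23199813] [ 0.5425819  -0.16190289] ((0.5125136971473694, -0.19780980050563812), (0.061833109706640244, 0.07023665308952332), 3.65482759475708) ((0.5110083818435669, -0.19802051782608032), 0.04163432866334915)
```

View pics/rk.png

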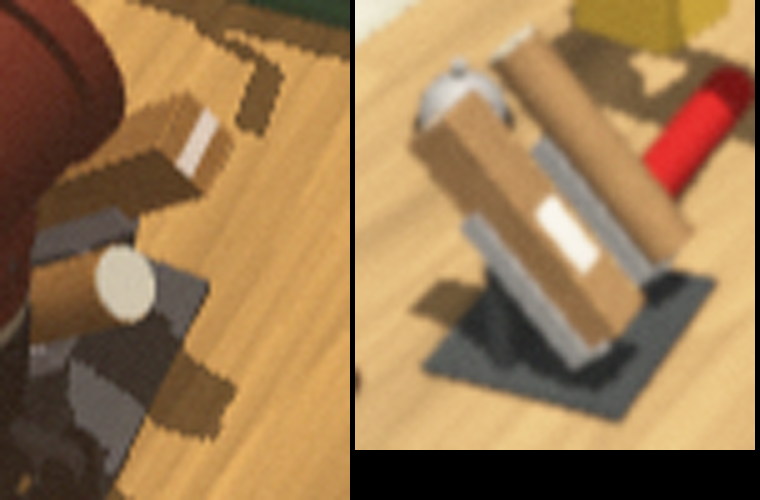

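```bash
cat > fit.py <<'E'
from h import *
from scipy.optimize import least_squares
S=[]
for n in("scene","side"):
    f=dict(np.load(f"pics/{n}0.npz")); P=cloud(f); c=cv2.cvtColor(f["color"],cv2.COLOR_RGB2HSV)
    box=(P[...,0]>.4)&(P[...,0]<.68)&(P[...,1]>.11)&(P[...,1]<.33)&(P[...,2]>.03)&(P[...,2]<.22)
    card=box&(c[...,0]>8)&(c[...,0]<22)&(c[...,1]>85)
    card=cv2.erode(card.astype(np.uint8),np.ones((3,3)))>0
    S.append(P[card]); print(n,card.sum())
    k,l,s,_=cv2.connectedComponentsWithStats(card.astype(np.uint8))
    for i in range(1,k):
        if s[i,4]>30: q=P[l==i]; print(s[i],q.min(0).round(3),q.max(0).round(3))
    b=(P[...,0]>.38)&(P[...,0]<.7)&(P[...,1]>.08)&(P[...,1]<.36)&(P[...,2]>.0)&(P[...,2]<.02)&(c[...,1]<70)&(c[...,2]<130)
    if b.sum()>50: q=P[b][:,:2].astype(np.float32); print("base",b.sum(),cv2.minAreaRect(q))
Q=np.vstack(S); src=np.r_[np.zeros(len(S[0])),np.ones(len(S[1]))]
ax=lambda p:np.array([np.sin(p[1])*np.cos(p[0]),np.sin(p[1])*np.sin(p[0]),np.cos(p[1])])
def coord(p,q):  # axis yaw, tilt, and axis point at z=.12
    d=ax(p); s=np.array([-np.sin(p[0]),np.cos(p[0]),0]); n=np.cross(d,s)
    r=q-np.array([p[2],p[3],.12]); return r@s,r@n,r@d
def run(name,y,shape):
    p=np.array([0.05,np.radians(40),.545,y])
    for it in range(6):
        a,b,t=coord(p,Q); g=(np.hypot(a,b)<.04 if it<2 else abs(shape(a,b))<.006)
        res=lambda p:shape(*coord(p,Q[g])[:2])
        p=least_squares(res,p,loss="soft_l1",f_scale=.002).x
    a,b,t=coord(p,Q[g]); r=shape(a,b)
    print(name,"yaw %.2f tilt %.2f"%tuple(np.degrees(p[:2])),p[2:].round(4),"n",g.sum(),[(int((src[g]==k).sum()),np.median(r[src[g]==k]).round(4)) for k in(0,1)],"rms",r.std().round(4),"t range",np.percentile(t,[0,1,99,100]).round(3))
    d=ax(p); o=np.array([p[2],p[3],.12]); print("   low end",(o+d*t.min()).round(3)," high end",(o+d*t.max()).round(3),"dir",d.round(3))
run("tube",.18,lambda a,b:np.hypot(a,b)-.021)
run("carton",.28,lambda a,b:np.maximum(abs(a),abs(b))-.021)
E
python3 fit.py
```

```text
scene 543
[338 160  37  25 382] [0.538 0.243 0.084] [0.632 0.289 0.202]
[337 192  15  16 161] [0.578 0.148 0.137] [0.629 0.172 0.196]
base 303 ((0.6153287291526794, 0.2356637567281723), (0.09041237086057663, 0.15650691092014313), 33.326786041259766)
side 972
[273 168  39  43 424] [0.498 0.165 0.056] [0.625 0.2   0.196]
[257 180  44  48 548] [0.486 0.246 0.055] [0.621 0.299 0.197]
base 629 ((0.5602254271507263, 0.2210313379764557), (0.14918474853038788, 0.17020602524280548), 5.833910942077637)
tube yaw 5.59 tilt 39.92 [0.5716 0.1693] n 575 [(161, np.float64(0.0001)), (414, np.float64(0.0001))] rms 0.0021 t range [-0.089 -0.086  0.082  0.085]
   low end [0.515 0.164 0.052]  high end [0.626 0.175 0.185] dir [0.639 0.063 0.767]
carton yaw 5.78 tilt 40.12 [0.5616 0.2685] n 898 [(352, np.float64(0.0004)), (546, np.float64(0.0005))] rms 0.0018 t range [-0.088 -0.085  0.087  0.092]
   low end [0.505 0.263 0.053]  high end [0.62  0.274 0.19 ] dir [0.641 0.065 0.765]
```

The fits agree with the given 40° tilt, 42 mm size and 100 mm lane spacing. I'll grasp each parcel end-on, starting with the tube.

Call:
{"name": "arm_command", "arguments": {
  "rows": [
    [85, [0, 0, 0.13], [0, 0, -0.07]],
    [85, [0, 0, 0.26], [0, 0, -0.15]],
    [85, [0, 0.05, 0.4], [0, 0, -0.23]],
    [85, [0.05, 0.15, 0.43], [0, 0, -0.31]],
    [85, [0.1, 0.25, 0.43], [0, 0, -0.39]],
    [85, [0.15, 0.35, 0.43], [0, 0, -0.47]],
    [85, [0.15, 0.45, 0.43], [0, 0, -0.55]],
    [85, [0.15, 0.55, 0.43], [0, 0, -0.63]],
    [85, [0.15, 0.6, 0.43], [0, 0, -0.71]],
    [85, [0.15, 0.6, 0.43], [0, 0, -0.79]],
    [85, [0.15, 0.6, 0.43], [0, 0, -0.87]],
    [85, [0.15, 0.6, 0.43], [0, 0, -0.937]]
  ]
}}

```text
time: 1.1
tool_pos: [0.6697, 0.1807, 0.3593]
tool_rot: [0.0, 0.999, 0.047, -0.001]
contact_force: [-0.5, 0.1, -0.0]
gripper_width: 0.997
grasp_force: 0.0
```

Call:
{"name": "arm_command", "arguments": {
  "rows": [
    [85, [0, 0, 0], [-0.007, 0.07, 0]],
    [85, [0, 0, 0], [-0.014, 0.14, 0]],
    [85, [0, 0, -0.05], [-0.021, 0.21, 0]],
    [85, [0, 0, -0.13], [-0.028, 0.28, 0]],
    [85, [0, 0, -0.2], [-0.035, 0.35, 0]],
    [85, [0, 0, -0.28], [-0.044, 0.442, 0]],
    [85, [0, 0, -0.35], [-0.044, 0.442, 0]],
    [85, [0, 0, -0.4], [-0.044, 0.442, 0]],
    [85, [0, 0, -0.4], [-0.044, 0.442, 0]],
    [85, [0, 0, -0.4], [-0.044, 0.442, 0]],
    [85, [0, 0, -0.4], [-0.044, 0.442, 0]]
  ]
}}

```text
time: 2.02
tool_pos: [0.6703, 0.1803, 0.2446]
tool_rot: [0.017, 0.94, 0.047, -0.338]
contact_force: [0.1, -0.1, -0.0]
gripper_width: 0.996
grasp_force: 0.0
```

```bash
cat > st.py <<'E'
from h import *
from scipy.spatial.transform import Rotation as R
s=monitor.state(); M=R.from_quat(s["tool_rot"],scalar_first=True).as_matrix()
print(s["time"],s["tool_pos"].round(4),"y",M[:,1].round(3),"z",M[:,2].round(3),"F",s["contact_force"].round(1),s["gripper_width"],s["grasp_force"],s["joint_pos"].round(2))
E
python3 st.py; python3 - <<'E'
from h import *
f=vision.grab_frame("wrist"); g=vision.grab_frame("scene")
np.savez("pics/scene0.npz",**g)
cv2.imwrite("pics/w1.png",f["color"][...,::-1])
E
python3 fit.py
```

```text
2.0167 [0.6703 0.1803 0.2446] y [ 0.099 -0.995 -0.   ] z [-0.634 -0.063 -0.771] F [ 0.1 -0.1 -0. ] 0.9960836133913487 0.0 [0.14 0.66 0.95 0.04 2.23 1.63]
scene 985
[326 160  49  28 547] [0.494 0.239 0.054] [0.631 0.287 0.201]
[312 192  40  21 431] [0.503 0.142 0.06 ] [0.628 0.172 0.197]
base 404 ((0.5613633990287781, 0.2181677520275116), (0.14774440228939056, 0.16946306824684143), 6.460804462432861)
side 972
[273 168  39  43 424] [0.498 0.165 0.056] [0.625 0.2   0.196]
[257 180  44  48 548] [0.486 0.246 0.055] [0.621 0.299 0.197]
base 629 ((0.5602254271507263, 0.2210313379764557), (0.14918474853038788, 0.17020602524280548), 5.833910942077637)
tube yaw 6.07 tilt 39.98 [0.5716 0.169 ] n 843 [(431, np.float64(0.0001)), (412, np.float64(0.0002))] rms 0.0018 t range [-0.089 -0.085  0.081  0.084]
   low end [0.515 0.163 0.052]  high end [0.626 0.175 0.185] dir [0.639 0.068 0.766]
carton yaw 6.16 tilt 40.09 [0.5617 0.2683] n 1064 [(518, np.float64(0.0003)), (546, np.float64(0.0006))] rms 0.0017 t range [-0.088 -0.085  0.087  0.089]
   low end [0.505 0.262 0.053]  high end [0.619 0.274 0.188] dir [0.64  0.069 0.765]
```

View pics/w1.png

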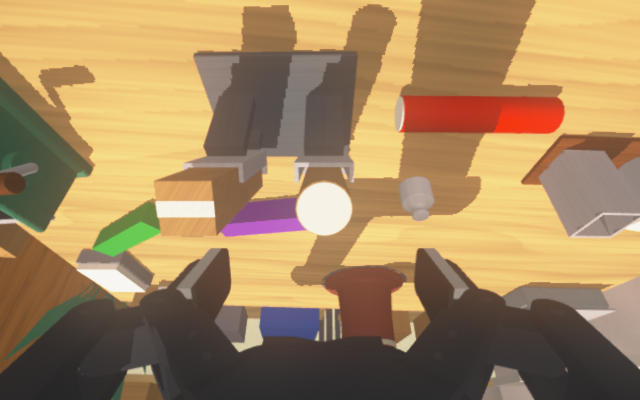

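The wrist view shows the white tube cap centred between the fingers at (324,208), clear of the rails. I advance along the axis and close.

Call:
{"name": "arm_command", "arguments": {
  "rows": [
    [85, [-0.042, -0.005, -0.052], [0, 0, 0]],
    [85, [-0.084, -0.01, -0.104], [0, 0, 0]],
    [85, [-0.127, -0.014, -0.156], [0, 0, 0]],
    [85, [-0.169, -0.019, -0.208], [0, 0, 0]],
    [85, [-0.211, -0.024, -0.26], [0, 0, 0]],
    [85, [-0.254, -0.028, -0.312], [0, 0, 0]],
    [85, [-0.254, -0.028, -0.312], [0, 0, 0]],
    [85, [-0.254, -0.028, -0.312], [0, 0, 0]],
    [85, [-0.254, -0.028, -0.312], [0, 0, 0]]
  ]
}}

```text
time: 2.87
tool_pos: [0.5952, 0.1718, 0.1493]
tool_rot: [0.017, 0.939, 0.047, -0.339]
contact_force: [-0.1, 0.2, 0.0]
gripper_width: 0.996
grasp_force: 0.0
```

Call:
{"name": "arm_command", "arguments": {
  "rows": [
    [30, [0, 0, 0], [0, 0, 0]],
    [30, [0, 0, 0], [0, 0, 0]],
    [30, [0, 0, 0], [0, 0, 0]],
    [30, [0, 0, 0], [0, 0, 0]],
    [30, [0, 0, 0], [0, 0, 0]],
    [30, [0, 0, 0], [0, 0, 0]],
    [30, [0, 0, 0], [0, 0, 0]],
    [30, [0, 0, 0], [0, 0, 0]],
    [30, [0, 0, 0], [0, 0, 0]],
    [30, [0, 0, 0], [0, 0, 0]]
  ]
}}

```text
time: 3.7
tool_pos: [0.5946, 0.1716, 0.1475]
tool_rot: [0.017, 0.939, 0.046, -0.34]
contact_force: [3.9, 0.7, 4.8]
gripper_width: 0.478
grasp_force: 60.8
```

Call:
{"name": "arm_command", "arguments": {
  "rows": [
    [30, [-0.03, -0.003, 0.025], [0, 0, 0]],
    [30, [-0.06, -0.006, 0.05], [0, 0, 0]],
    [30, [-0.09, -0.009, 0.075], [0, 0, 0]],
    [30, [-0.12, -0.012, 0.1], [0, 0, 0]],
    [30, [-0.12, -0.012, 0.2], [0, 0, 0]],
    [30, [-0.12, -0.012, 0.3], [0, 0, 0]],
    [30, [-0.12, -0.012, 0.4], [0, 0, 0]],
    [30, [-0.12, -0.012, 0.5], [0, 0, 0]],
    [30, [-0.12, -0.012, 0.6], [0, 0, 0]],
    [30, [-0.12, -0.012, 0.7], [0, 0, 0]],
    [30, [-0.12, -0.012, 0.7], [0, 0, 0]],
    [30, [-0.12, -0.012, 0.7], [0, 0, 0]]
  ]
}}

```text
time: 4.7
tool_pos: [0.5581, 0.1682, 0.3572]
tool_rot: [0.017, 0.939, 0.047, -0.34]
contact_force: [0.0, -1.1, -4.2]
gripper_width: 0.48
grasp_force: 61.1
```

Call:
{"name": "arm_command", "arguments": {
  "rows": [
    [30, [0, 0, 0], [0.004, -0.04, 0]],
    [30, [0, 0, 0], [0.008, -0.08, 0]],
    [30, [0, 0, 0], [0.012, -0.12, 0]],
    [30, [0, 0, 0], [0.016, -0.16, 0]],
    [30, [0, 0, 0], [0.02, -0.2, 0]],
    [30, [0, 0, 0], [0.024, -0.24, 0]],
    [30, [0, 0, 0], [0.028, -0.28, 0]],
    [30, [0, 0, 0], [0.032, -0.32, 0]],
    [30, [0, 0, 0], [0.036, -0.36, 0]],
    [30, [0, 0, 0], [0.04, -0.4, 0]],
    [30, [0, 0, 0], [0.044, -0.442, 0]],
    [30, [0, 0, 0], [0.044, -0.442, 0]]
  ]
}}

```text
time: 5.7
tool_pos: [0.5553, 0.168, 0.3531]
tool_rot: [0.0, 0.999, 0.05, -0.002]
contact_force: [0.5, 0.3, -3.3]
gripper_width: 0.482
grasp_force: 61.0
```

```bash
python3 st.py; python3 - <<'E'
from h import *
f=vision.grab_frame("side"); g=vision.grab_frame("scene")
np.savez("pics/side1.npz",**f);np.savez("pics/scene1.npz",**g)
cv2.imwrite("pics/c1.png",np.hstack([f["color"][:400,200:560],g["color"][:,150:550]])[...,::-1])
E
```

```text
5.7 [0.5553 0.168  0.3531] y [ 0.099 -0.995  0.   ] z [-0.005 -0.001 -1.   ] F [ 0.5  0.3 -3.3] 0.4818005975555397 61.01523399353027 [ 0.17 -0.09  1.56  0.    1.68  1.64]
```

View pics/c1.png

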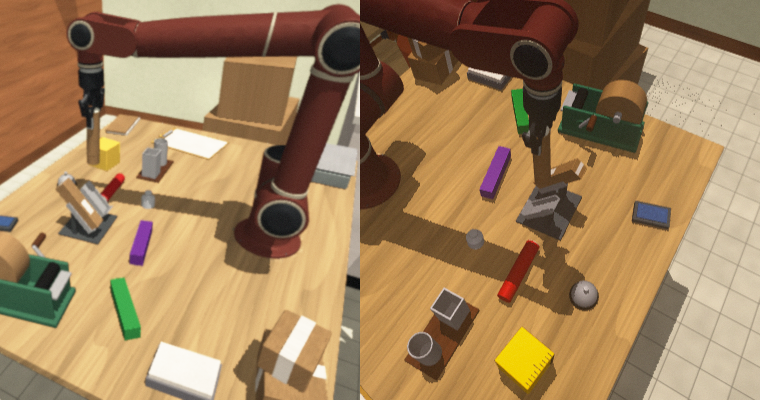

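The tube hangs upright, seen at (95,138) in the left half, and the carton is undisturbed. I carry the tube over to the round well.

Call:
{"name": "arm_command", "arguments": {
  "rows": [
    [30, [0, -0.04, 0], [0, 0, 0]],
    [30, [-0.01, -0.12, 0], [0, 0, 0]],
    [30, [-0.02, -0.22, 0], [0, 0, 0]],
    [30, [-0.03, -0.32, 0], [0, 0, 0]],
    [30, [-0.04, -0.42, 0], [0, 0, 0]],
    [30, [-0.05, -0.52, 0], [0, 0, 0]],
    [30, [-0.06, -0.62, 0], [0, 0, 0]],
    [30, [-0.065, -0.72, 0], [0, 0, 0]],
    [30, [-0.07, -0.82, 0], [0, 0, 0]],
    [30, [-0.08, -0.92, 0], [0, 0, 0]]
  ]
}}

```text
time: 6.63
tool_pos: [0.5335, -0.1105, 0.3556]
tool_rot: [-0.0, 0.999, 0.049, -0.001]
contact_force: [0.6, 1.2, -2.9]
gripper_width: 0.48
grasp_force: 61.3
```

Call:
{"name": "arm_command", "arguments": {
  "rows": [
    [30, [-0.01, -0.1, 0], [0, 0, 0]],
    [30, [-0.02, -0.2, 0], [0, 0, 0]],
    [30, [-0.02, -0.3, 0], [0, 0, 0]],
    [30, [-0.03, -0.4, 0], [0, 0, 0]],
    [30, [-0.03, -0.5, 0], [0, 0, 0]],
    [30, [-0.04, -0.58, 0], [0, 0, 0]],
    [30, [-0.043, -0.64, 0], [0, 0, 0]],
    [30, [-0.043, -0.667, 0], [0, 0, 0]],
    [30, [-0.043, -0.667, 0], [0, 0, 0]],
    [30, [-0.043, -0.667, 0], [0, 0, 0]],
    [30, [-0.043, -0.667, 0], [0, 0, 0]],
    [30, [-0.043, -0.667, 0], [0, 0, 0]]
  ]
}}

```text
time: 7.63
tool_pos: [0.5211, -0.307, 0.3568]
tool_rot: [-0.0, 0.999, 0.05, 0.0]
contact_force: [-0.3, -0.1, -2.4]
gripper_width: 0.477
grasp_force: 61.3
```

```bash
python3 st.py; cat > held.py <<'E'
import sys
from h import *
from scipy.optimize import least_squares
kind=sys.argv[1]; T=monitor.state()["tool_pos"]; S=[];W=[]
for n in("scene","side"):
    f=vision.grab_frame(n); np.savez(f"pics/{n}_h.npz",**f); P=cloud(f); c=cv2.cvtColor(f["color"],cv2.COLOR_RGB2HSV)
    m=(np.hypot(P[...,0]-T[0],P[...,1]-T[1])<.06)&(P[...,2]<T[2]-.005)&(P[...,2]>.125)&(c[...,0]>5)&(c[...,0]<24)&(c[...,1]>70)
    m=cv2.erode(m.astype(np.uint8),np.ones((3,3)))>0
    S.append(P[m]); print(n,m.sum(),"zmin",P[m][:,2].min() if m.any() else None)
    r=(abs(P[...,2]-.113)<.005)&(P[...,1]<-.12)&(P[...,1]>-.37)&(P[...,0]<.58)&(P[...,0]>.44)
    k,l,s,_=cv2.connectedComponentsWithStats(r.astype(np.uint8))
    for i in range(1,k):
        if s[i,4]>25: q=P[l==i][:,:2].astype(np.float32); print("rim",s[i,4],q.min(0).round(4),q.max(0).round(4),((q.min(0)+q.max(0))/2).round(4),cv2.minAreaRect(q)[2])
Q=np.vstack(S); src=np.r_[np.zeros(len(S[0])),np.ones(len(S[1]))]; z0=T[2]-.126
def cd(p,q):
    h=q[:,2]-z0; x=q[:,0]-p[0]-p[2]*h; y=q[:,1]-p[1]-p[3]*h
    if kind=="tube": return np.hypot(x,y)-.021
    c,s=np.cos(p[4]),np.sin(p[4]); return np.maximum(abs(c*x+s*y),abs(c*y-s*x))-.021
p=np.array([T[0],T[1],0,0,.09][:4 if kind=="tube" else 5]); g=np.ones(len(Q),bool)
for it in range(5):
    p=least_squares(lambda p:cd(p,Q[g]),p,loss="soft_l1",f_scale=.002).x; g=abs(cd(p,Q))<.006
r=cd(p,Q[g]); print("bottom xy at z=%.3f"%z0,p[:2].round(4),"slopes",p[2:4].round(4),"yaw",np.degrees(p[4:]),"n",g.sum(),"rms",r.std().round(4),[np.median(r[src[g]==k]).round(4) for k in(0,1)])
E
python3 held.py tube
```

```text
7.6333 [ 0.5211 -0.307   0.3568] y [ 0.1   -0.995 -0.   ] z [-0.  0. -1.] F [-0.3 -0.1 -2.4] 0.47671520161617953 61.32702827453613 [-0.66 -0.04  1.5   0.    1.68  0.81]
scene 464 zmin 0.2376896810988165
rim 193 [ 0.4817 -0.2308] [ 0.544  -0.1685] [ 0.5129 -0.1997] 3.5197505950927734
rim 126 [ 0.4945 -0.3385] [ 0.5489 -0.2801] [ 0.5217 -0.3093] 81.10553741455078
side 206 zmin 0.23196662350516162
rim 35 [ 0.4874 -0.3353] [ 0.5497 -0.274 ] [ 0.5185 -0.3047] 24.324478149414062
bottom xy at z=0.231 [ 0.5274 -0.3061] slopes [-0.054  -0.0033] yaw [] n 655 rms 0.0016 [np.float64(-0.0002), np.float64(-0.0008)]
```

The tube leans 3° in the grip. I correct this with a turn, recentre and start the descent.

Call:
{"name": "arm_command", "arguments": {
  "rows": [
    [30, [-0.006, -0.007, 0], [0, 0.034, 0]],
    [30, [-0.006, -0.007, -0.06], [0, 0.034, 0]],
    [30, [-0.006, -0.007, -0.12], [0, 0.034, 0]],
    [30, [-0.006, -0.007, -0.18], [0, 0.034, 0]],
    [30, [-0.006, -0.007, -0.23], [0, 0.034, 0]],
    [30, [-0.006, -0.007, -0.28], [0, 0.034, 0]],
    [30, [-0.006, -0.007, -0.31], [0, 0.034, 0]],
    [30, [-0.006, -0.007, -0.31], [0, 0.034, 0]],
    [30, [-0.006, -0.007, -0.31], [0, 0.034, 0]],
    [30, [-0.006, -0.007, -0.31], [0, 0.034, 0]]
  ]
}}

```text
time: 8.57
tool_pos: [0.5195, -0.3105, 0.265]
tool_rot: [-0.001, 0.998, 0.049, -0.026]
contact_force: [0.6, 0.2, -2.3]
gripper_width: 0.48
grasp_force: 61.6
```

```bash
python3 st.py; python3 held.py tube
```

```text
8.5667 [ 0.5195 -0.3105  0.265 ] y [ 0.099 -0.995 -0.004] z [-0.052 -0.001 -0.999] F [ 0.6  0.2 -2.3] 0.4804413588711709 61.581079959869385 [-0.65  0.02  1.59 -0.03  1.57  0.83]
scene 301 zmin 0.14754505638603457
rim 191 [ 0.4815 -0.231 ] [ 0.5444 -0.1686] [ 0.513  -0.1998] 3.693704128265381
rim 114 [ 0.5    -0.3385] [ 0.5494 -0.2801] [ 0.5247 -0.3093] 89.89848327636719
side 204 zmin 0.14131620371514161
rim 36 [ 0.4817 -0.2285] [ 0.5428 -0.1666] [ 0.5122 -0.1976] 3.742729425430298
bottom xy at z=0.139 [ 0.519  -0.3096] slopes [ 0.0009 -0.0042] yaw [] n 492 rms 0.0018 [np.float64(-0.0002), np.float64(-0.0003)]
```

Call:
{"name": "arm_command", "arguments": {
  "rows": [
    [30, [0, 0.002, -0.05], [0, 0, 0]],
    [30, [0, 0.002, -0.1], [0, 0, 0]],
    [30, [0, 0.002, -0.15], [0, 0, 0]],
    [30, [0, 0.002, -0.2], [0, 0, 0]],
    [30, [0, 0.002, -0.25], [0, 0, 0]],
    [30, [0, 0.002, -0.3], [0, 0, 0]],
    [30, [0, 0.002, -0.34], [0, 0, 0]],
    [30, [0, 0.002, -0.37], [0, 0, 0]],
    [30, [0, 0.002, -0.39], [0, 0, 0]],
    [30, [0, 0.002, -0.4], [0, 0, 0]],
    [30, [0, 0.002, -0.4], [0, 0, 0]],
    [30, [0, 0.002, -0.4], [0, 0, 0]]
  ]
}}

```text
time: 9.67
tool_pos: [0.5194, -0.3099, 0.1443]
tool_rot: [-0.001, 0.998, 0.049, -0.026]
contact_force: [-0.9, 0.2, -2.3]
gripper_width: 0.478
grasp_force: 61.6
```

Call:
{"name": "arm_command", "arguments": {
  "rows": [
    [30, [0, 0, -0.004], [0, 0, 0]],
    [30, [0, 0, -0.008], [0, 0, 0]],
    [30, [0, 0, -0.012], [0, 0, 0]],
    [30, [0, 0, -0.012], [0, 0, 0]],
    [30, [0, 0, -0.012], [0, 0, 0]]
  ]
}}

```text
time: 10.08
tool_pos: [0.5194, -0.3098, 0.1406]
tool_rot: [-0.001, 0.998, 0.049, -0.026]
contact_force: [0.0, 0.5, -0.7]
gripper_width: 0.479
grasp_force: 61.9
```

The bottom has met the floor. I release and retreat straight up.

Call:
{"name": "arm_command", "arguments": {
  "rows": [
    [85, [0, 0, 0], [0, 0, 0]],
    [85, [0, 0, 0], [0, 0, 0]],
    [85, [0, 0, 0], [0, 0, 0]],
    [85, [0, 0, 0], [0, 0, 0]],
    [85, [0, 0, 0], [0, 0, 0]],
    [85, [0, 0, 0], [0, 0, 0]],
    [85, [0, 0, 0], [0, 0, 0]],
    [85, [0, 0, 0], [0, 0, 0]],
    [85, [0, 0, 0], [0, 0, 0]],
    [85, [0, 0, 0], [0, 0, 0]]
  ]
}}

```text
time: 10.92
tool_pos: [0.5191, -0.3096, 0.1401]
tool_rot: [-0.001, 0.998, 0.049, -0.027]
contact_force: [0.1, -1.1, -0.6]
gripper_width: 1.0
grasp_force: 0.0
```

Call:
{"name": "arm_command", "arguments": {
  "rows": [
    [85, [0, 0, 0.05], [0, 0, 0]],
    [85, [0.005, 0, 0.12], [0, 0, 0]],
    [85, [0.01, 0, 0.2], [0, 0, 0]],
    [85, [0.015, 0, 0.3], [0, 0, 0]],
    [85, [0.02, 0, 0.4], [0, 0, 0]],
    [85, [0.02, 0, 0.5], [0, 0, 0]],
    [85, [0.02, 0, 0.6], [0, 0, 0]],
    [85, [0.02, 0, 0.7], [0, 0, 0]],
    [85, [0.02, 0, 0.73], [0, 0, 0]],
    [85, [0.02, 0, 0.73], [0, 0, 0]],
    [85, [0.02, 0, 0.73], [0, 0, 0]]
  ]
}}

```text
time: 11.83
tool_pos: [0.5251, -0.3096, 0.3586]
tool_rot: [-0.001, 0.998, 0.049, -0.027]
contact_force: [0.9, -0.4, 0.2]
gripper_width: 0.995
grasp_force: 0.0
```

```bash
python3 st.py; python3 - <<'E'
from h import *
f=vision.grab_frame("side"); g=vision.grab_frame("scene")
for n,h in(("side",f),("scene",g)):
    P=cloud(h); m=(abs(P[...,0]-.52)<.04)&(abs(P[...,1]+.31)<.04)&(P[...,2]>.16)&(P[...,2]<.23); q=P[m]; print(n,m.sum(),q.min(0),q.max(0),np.median(q[q[:,2]>.185],0))
cv2.imwrite("pics/c2.png",np.hstack([f["color"][:400,200:560],g["color"][:,150:550]])[...,::-1])
E
```

```text
11.8333 [ 0.5251 -0.3096  0.3586] y [ 0.099 -0.995 -0.005] z [-0.053  0.    -0.999] F [ 0.9 -0.4  0.2] 0.9946970665784732 0.0 [-0.64  0.    1.46 -0.03  1.73  0.83]
side 101 [ 0.49632258 -0.32839316  0.16046243] [ 0.53433369 -0.28032588  0.19413661] [ 0.51805014 -0.30073825  0.19198234]
scene 402 [ 0.50015777 -0.32944726  0.16026874] [ 0.54071348 -0.2885264   0.19773032] [ 0.52141716 -0.30910165  0.19404161]
```

View pics/c2.png

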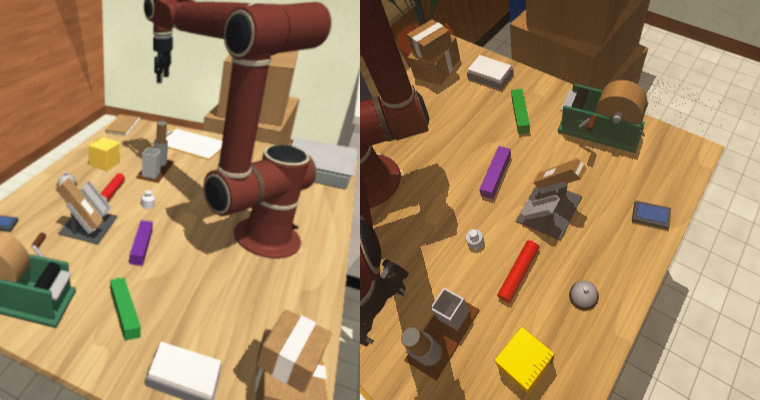

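The tube stands in the round well, its top at (415,335) in the right half and 0.194 m up as expected. On to the carton.

Call:
{"name": "arm_command", "arguments": {
  "rows": [
    [85, [0.02, 0.05, 0], [0, 0, 0]],
    [85, [0.04, 0.15, 0], [0, 0, 0]],
    [85, [0.06, 0.26, 0], [0, 0, 0]],
    [85, [0.08, 0.37, 0], [0, 0, 0]],
    [85, [0.1, 0.48, 0], [0, 0, 0]],
    [85, [0.12, 0.59, 0], [0, 0, 0]],
    [85, [0.14, 0.7, 0], [0, 0, 0]],
    [85, [0.16, 0.81, 0], [0, 0, 0]],
    [85, [0.18, 0.92, 0], [0, 0, 0]],
    [85, [0.2, 1.0, 0], [0, 0, 0]]
  ]
}}

```text
time: 12.77
tool_pos: [0.5843, -0.0069, 0.3563]
tool_rot: [-0.002, 0.998, 0.05, -0.029]
contact_force: [1.5, -0.9, 0.7]
gripper_width: 0.995
grasp_force: 0.0
```

Call:
{"name": "arm_command", "arguments": {
  "rows": [
    [85, [0.02, 0.1, 0], [-0.002, 0.03, 0]],
    [85, [0.05, 0.2, 0], [-0.006, 0.07, 0]],
    [85, [0.08, 0.3, 0], [-0.01, 0.11, 0]],
    [85, [0.1, 0.4, 0], [-0.015, 0.15, 0]],
    [85, [0.13, 0.5, 0], [-0.02, 0.2, 0]],
    [85, [0.16, 0.6, 0], [-0.025, 0.25, 0]],
    [85, [0.19, 0.7, 0], [-0.03, 0.3, 0]],
    [85, [0.22, 0.8, 0], [-0.035, 0.35, 0]],
    [85, [0.24, 0.9, 0], [-0.041, 0.41, 0]],
    [85, [0.252, 0.962, 0], [-0.041, 0.41, 0]],
    [85, [0.252, 0.962, 0], [-0.041, 0.41, 0]],
    [85, [0.252, 0.962, 0], [-0.041, 0.41, 0]]
  ]
}}

```text
time: 13.77
tool_pos: [0.6605, 0.2797, 0.3552]
tool_rot: [0.016, 0.937, 0.046, -0.345]
contact_force: [-0.5, 0.2, 0.2]
gripper_width: 0.994
grasp_force: 0.0
```

Call:
{"name": "arm_command", "arguments": {
  "rows": [
    [85, [0, 0, -0.06], [0, 0, 0]],
    [85, [0, 0, -0.14], [0, 0, 0]],
    [85, [0, 0, -0.22], [0, 0, 0]],
    [85, [0, 0, -0.3], [0, 0, 0]],
    [85, [0, 0, -0.37], [0, 0, 0]],
    [85, [0, 0, -0.4], [0, 0, 0]],
    [85, [0, 0, -0.4], [0, 0, 0]],
    [85, [0, 0, -0.4], [0, 0, 0]],
    [85, [0, 0, -0.4], [0, 0, 0]],
    [85, [0, 0, -0.4], [0, 0, 0]]
  ]
}}

```text
time: 14.6
tool_pos: [0.6614, 0.2789, 0.2419]
tool_rot: [0.014, 0.939, 0.046, -0.341]
contact_force: [0.1, -0.4, 0.8]
gripper_width: 0.998
grasp_force: 0.0
```

```bash
python3 st.py
```

```text
14.6 [0.6614 0.2789 0.2419] y [ 0.095 -0.995 -0.004] z [-0.639 -0.058 -0.767] F [ 0.1 -0.4  0.8] 0.9975494892151592 0.0 [0.25 0.71 0.87 0.13 2.24 1.77]
```

Call:
{"name": "arm_command", "arguments": {
  "rows": [
    [85, [-0.043, -0.005, -0.052], [0, 0, 0]],
    [85, [-0.086, -0.01, -0.104], [0, 0, 0]],
    [85, [-0.129, -0.014, -0.156], [0, 0, 0]],
    [85, [-0.171, -0.019, -0.208], [0, 0, 0]],
    [85, [-0.214, -0.023, -0.26], [0, 0, 0]],
    [85, [-0.257, -0.027, -0.312], [0, 0, 0]],
    [85, [-0.257, -0.027, -0.312], [0, 0, 0]],
    [85, [-0.257, -0.027, -0.312], [0, 0, 0]],
    [85, [-0.257, -0.027, -0.312], [0, 0, 0]]
  ]
}}

```text
time: 15.35
tool_pos: [0.5849, 0.2712, 0.1475]
tool_rot: [0.014, 0.939, 0.046, -0.341]
contact_force: [1.2, -0.0, 0.4]
gripper_width: 0.998
grasp_force: 0.0
```

Call:
{"name": "arm_command", "arguments": {
  "rows": [
    [30, [0, 0, 0], [0, 0, 0]],
    [30, [0, 0, 0], [0, 0, 0]],
    [30, [0, 0, 0], [0, 0, 0]],
    [30, [0, 0, 0], [0, 0, 0]],
    [30, [0, 0, 0], [0, 0, 0]],
    [30, [0, 0, 0], [0, 0, 0]],
    [30, [0, 0, 0], [0, 0, 0]],
    [30, [0, 0, 0], [0, 0, 0]],
    [30, [0, 0, 0], [0, 0, 0]],
    [30, [0, 0, 0], [0, 0, 0]]
  ]
}}

```text
time: 16.18
tool_pos: [0.5844, 0.2707, 0.1464]
tool_rot: [0.015, 0.939, 0.045, -0.342]
contact_force: [6.2, -1.5, 4.7]
gripper_width: 0.487
grasp_force: 50.2
```

The carton is gripped. I lift it normal to the lane, then up, then set it upright with a 2° yaw correction for the well (5.5° to 3.6°).

Call:
{"name": "arm_command", "arguments": {
  "rows": [
    [30, [-0.03, -0.003, 0.025], [0, 0, 0]],
    [30, [-0.06, -0.006, 0.05], [0, 0, 0]],
    [30, [-0.09, -0.009, 0.075], [0, 0, 0]],
    [30, [-0.12, -0.012, 0.1], [0, 0, 0]],
    [30, [-0.12, -0.012, 0.2], [0, 0, 0]],
    [30, [-0.12, -0.012, 0.3], [0, 0, 0]],
    [30, [-0.12, -0.012, 0.4], [0, 0, 0]],
    [30, [-0.12, -0.012, 0.5], [0, 0, 0]],
    [30, [-0.12, -0.012, 0.6], [0, 0, 0]],
    [30, [-0.12, -0.012, 0.7], [0, 0, 0]],
    [30, [-0.12, -0.012, 0.7], [0, 0, 0]],
    [30, [-0.12, -0.012, 0.7], [0, 0, 0]]
  ]
}}

```text
time: 17.18
tool_pos: [0.5478, 0.2678, 0.3565]
tool_rot: [0.014, 0.939, 0.046, -0.341]
contact_force: [-0.3, 0.3, -3.0]
gripper_width: 0.481
grasp_force: 49.8
```

Call:
{"name": "arm_command", "arguments": {
  "rows": [
    [30, [0, 0, 0], [0.004, -0.04, 0]],
    [30, [0, 0, 0], [0.008, -0.08, 0]],
    [30, [0, 0, 0], [0.012, -0.12, 0]],
    [30, [0, 0, 0], [0.016, -0.16, 0]],
    [30, [0, 0, 0], [0.02, -0.2, 0]],
    [30, [0, 0, 0], [0.024, -0.24, 0]],
    [30, [0, 0, 0], [0.028, -0.28, 0]],
    [30, [0, 0, 0], [0.032, -0.32, 0]],
    [30, [0, 0, 0], [0.036, -0.36, 0]],
    [30, [0, 0, 0], [0.04, -0.4, 0]],
    [30, [0, 0, 0], [0.042, -0.435, 0]],
    [30, [0, 0, 0], [0.042, -0.435, 0]]
  ]
}}

```text
time: 18.18
tool_pos: [0.5453, 0.2674, 0.3524]
tool_rot: [-0.001, 0.999, 0.05, -0.009]
contact_force: [0.1, 0.4, -1.4]
gripper_width: 0.484
grasp_force: 49.6
```

```bash
python3 st.py; python3 held.py carton|tail -1
```

```text
18.1833 [0.5453 0.2674 0.3524] y [ 0.099 -0.995 -0.003] z [-0.018  0.001 -1.   ] F [ 0.1  0.4 -1.4] 0.48354188194803316 49.6126127243042 [ 0.33 -0.02  1.49  0.01  1.69  1.8 ]
bottom xy at z=0.226 [0.5425 0.2665] slopes [0.013  0.0028] yaw [4.34286147] n 915 rms 0.0014 [np.float64(0.0004), np.float64(0.0005)]
```

Call:
{"name": "arm_command", "arguments": {
  "rows": [
    [30, [0, -0.04, 0], [0, -0.008, -0.015]],
    [30, [-0.01, -0.12, 0], [0, -0.008, -0.015]],
    [30, [-0.02, -0.22, 0], [0, -0.008, -0.015]],
    [30, [-0.03, -0.32, 0], [0, -0.008, -0.015]],
    [30, [-0.04, -0.42, 0], [0, -0.008, -0.015]],
    [30, [-0.05, -0.52, 0], [0, -0.008, -0.015]],
    [30, [-0.06, -0.62, 0], [0, -0.008, -0.015]],
    [30, [-0.065, -0.72, 0], [0, -0.008, -0.015]],
    [30, [-0.07, -0.82, 0], [0, -0.008, -0.015]],
    [30, [-0.08, -0.92, 0], [0, -0.008, -0.015]]
  ]
}}

```text
time: 19.12
tool_pos: [0.5232, -0.0109, 0.3545]
tool_rot: [-0.001, 0.999, 0.037, -0.002]
contact_force: [-0.5, 0.2, -1.4]
gripper_width: 0.485
grasp_force: 49.7
```

Call:
{"name": "arm_command", "arguments": {
  "rows": [
    [30, [-0.01, -0.1, 0], [0, 0, 0]],
    [30, [-0.02, -0.2, 0], [0, 0, 0]],
    [30, [-0.02, -0.3, 0], [0, 0, 0]],
    [30, [-0.02, -0.4, 0], [0, 0, 0]],
    [30, [-0.02, -0.5, 0], [0, 0, 0]],
    [30, [-0.02, -0.58, 0], [0, 0, 0]],
    [30, [-0.02, -0.632, 0], [0, 0, 0]],
    [30, [-0.02, -0.632, -0.08], [0, 0, 0]],
    [30, [-0.02, -0.632, -0.16], [0, 0, 0]],
    [30, [-0.02, -0.632, -0.2], [0, 0, 0]],
    [30, [-0.02, -0.632, -0.2], [0, 0, 0]],
    [30, [-0.02, -0.632, -0.2], [0, 0, 0]]
  ]
}}

```text
time: 20.12
tool_pos: [0.5171, -0.1984, 0.2944]
tool_rot: [-0.002, 0.999, 0.037, -0.002]
contact_force: [-0.1, -1.0, -1.4]
gripper_width: 0.487
grasp_force: 49.8
```

```bash
python3 st.py; python3 held.py carton
```

```text
20.1167 [ 0.5171 -0.1984  0.2944] y [ 0.074 -0.997 -0.003] z [-0.004  0.003 -1.   ] F [-0.1 -1.  -1.4] 0.48715835103303234 49.77548539638519 [-0.5  -0.14  1.7   0.    1.59  1.  ]
scene 248 zmin 0.17677137670013754
rim 135 [ 0.4823 -0.2308] [ 0.5441 -0.1681] [ 0.5132 -0.1995] 3.7873013019561768
rim 109 [ 0.5002 -0.3385] [ 0.5488 -0.2802] [ 0.5245 -0.3093] 81.3609390258789
side 243 zmin 0.17166469523074968
rim 34 [ 0.49   -0.3295] [ 0.5359 -0.2766] [ 0.513 -0.303] 19.62367820739746
rim 47 [ 0.4809 -0.2297] [ 0.5418 -0.1657] [ 0.5113 -0.1977] 4.871437072753906
bottom xy at z=0.168 [ 0.5147 -0.198 ] slopes [-0.0001 -0.0001] yaw [4.12844892] n 481 rms 0.0019 [np.float64(-0.0002), np.float64(-0.0006)]
```

Call:
{"name": "arm_command", "arguments": {
  "rows": [
    [30, [-0.007, -0.003, -0.03], [0, 0, 0]],
    [30, [-0.007, -0.003, -0.09], [0, 0, 0]],
    [30, [-0.007, -0.003, -0.15], [0, 0, 0]],
    [30, [-0.007, -0.003, -0.2], [0, 0, 0]],
    [30, [-0.007, -0.003, -0.25], [0, 0, 0]],
    [30, [-0.007, -0.003, -0.3], [0, 0, 0]],
    [30, [-0.007, -0.003, -0.35], [0, 0, 0]],
    [30, [-0.007, -0.003, -0.4], [0, 0, 0]],
    [30, [-0.007, -0.003, -0.44], [0, 0, 0]],
    [30, [-0.007, -0.003, -0.47], [0, 0, 0]],
    [30, [-0.007, -0.003, -0.49], [0, 0, 0]],
    [30, [-0.007, -0.003, -0.49], [0, 0, 0]]
  ]
}}

```text
time: 21.22
tool_pos: [0.5149, -0.1989, 0.1472]
tool_rot: [-0.001, 0.999, 0.037, -0.002]
contact_force: [0.2, 0.6, -2.4]
gripper_width: 0.487
grasp_force: 49.8
```

Call:
{"name": "arm_command", "arguments": {
  "rows": [
    [30, [0, 0, -0.003], [0, 0, 0]],
    [30, [0, 0, -0.006], [0, 0, 0]],
    [30, [0, 0, -0.006], [0, 0, 0]],
    [30, [0, 0, -0.006], [0, 0, 0]]
  ]
}}

```text
time: 21.55
tool_pos: [0.5159, -0.1994, 0.1475]
tool_rot: [-0.001, 0.999, 0.037, -0.0]
contact_force: [-0.3, 0.1, -1.3]
gripper_width: 0.486
grasp_force: 49.8
```

Call:
{"name": "arm_command", "arguments": {
  "rows": [
    [30, [0, 0, -0.005], [0, 0, 0]],
    [30, [0, 0, -0.01], [0, 0, 0]],
    [30, [0, 0, -0.01], [0, 0, 0]],
    [30, [0, 0, -0.01], [0, 0, 0]]
  ]
}}

```text
time: 21.88
tool_pos: [0.5154, -0.1991, 0.1435]
tool_rot: [-0.001, 0.999, 0.037, -0.001]
contact_force: [-0.0, 0.3, -2.0]
gripper_width: 0.487
grasp_force: 49.8
```

```bash
python3 st.py; python3 held.py carton | tail -1
```

```text
21.8833 [ 0.5154 -0.1991  0.1435] y [ 0.075 -0.997 -0.002] z [-0.002  0.002 -1.   ] F [-0.   0.3 -2. ] 0.4868465308568281 49.81781780719757 [-0.5  -0.05  1.86  0.    1.33  0.99]
bottom xy at z=0.018 [ 0.5885 -0.4231] slopes [-0.5745  1.9989] yaw [27.13393048] n 5 rms 0.0 [np.float64(nan), np.float64(0.0)]
  return _methods._mean(a, axis=axis, dtype=dtype,
  ret = ret.dtype.type(ret / rcount)
```

Still hanging free, so I lower it a few mm more.

Call:
{"name": "arm_command", "arguments": {
  "rows": [
    [30, [0, 0, -0.004], [0, 0, 0]],
    [30, [0, 0, -0.008], [0, 0, 0]],
    [30, [0, 0, -0.012], [0, 0, 0]],
    [30, [0, 0, -0.012], [0, 0, 0]],
    [30, [0, 0, -0.012], [0, 0, 0]]
  ]
}}

```text
time: 22.4
tool_pos: [0.5154, -0.1991, 0.1399]
tool_rot: [-0.001, 0.999, 0.037, -0.001]
contact_force: [-0.0, 0.5, -1.7]
gripper_width: 0.49
grasp_force: 49.8
```

Call:
{"name": "arm_command", "arguments": {
  "rows": [
    [30, [0, 0, -0.004], [0, 0, 0]],
    [30, [0, 0, -0.008], [0, 0, 0]],
    [30, [0, 0, -0.008], [0, 0, 0]],
    [30, [0, 0, -0.008], [0, 0, 0]]
  ]
}}

```text
time: 22.73
tool_pos: [0.5159, -0.1993, 0.1388]
tool_rot: [-0.001, 0.999, 0.037, -0.0]
contact_force: [-0.8, 0.7, 5.3]
gripper_width: 0.489
grasp_force: 50.4
```

It is on the floor of the well (5 N upward). I release and retreat.

Call:
{"name": "arm_command", "arguments": {
  "rows": [
    [85, [0, 0, 0], [0, 0, 0]],
    [85, [0, 0, 0], [0, 0, 0]],
    [85, [0, 0, 0], [0, 0, 0]],
    [85, [0, 0, 0], [0, 0, 0]],
    [85, [0, 0, 0], [0, 0, 0]],
    [85, [0, 0, 0], [0, 0, 0]],
    [85, [0, 0, 0], [0, 0, 0]],
    [85, [0, 0, 0], [0, 0, 0]],
    [85, [0, 0, 0], [0, 0, 0]],
    [85, [0, 0, 0], [0, 0, 0]]
  ]
}}

```text
time: 23.57
tool_pos: [0.5155, -0.1992, 0.1377]
tool_rot: [-0.001, 0.999, 0.037, -0.001]
contact_force: [-0.3, 0.4, 0.2]
gripper_width: 0.996
grasp_force: 0.0
```

Call:
{"name": "arm_command", "arguments": {
  "rows": [
    [85, [0, 0, 0.05], [0, 0, 0]],
    [85, [0, 0, 0.12], [0, 0, 0]],
    [85, [0, 0, 0.2], [0, 0, 0]],
    [85, [0, 0, 0.3], [0, 0, 0]],
    [85, [0, 0, 0.4], [0, 0, 0]],
    [85, [0, 0, 0.5], [0, 0, 0]],
    [85, [0, 0, 0.6], [0, 0, 0]],
    [85, [0, 0.1, 0.6], [0, 0, 0]],
    [85, [0, 0.2, 0.6], [0, 0, 0]],
    [85, [0, 0.3, 0.6], [0, 0, 0]],
    [85, [0, 0.3, 0.6], [0, 0, 0]],
    [85, [0, 0.3, 0.6], [0, 0, 0]]
  ]
}}

```text
time: 24.57
tool_pos: [0.5155, -0.1081, 0.3179]
tool_rot: [-0.001, 0.999, 0.039, -0.0]
contact_force: [-0.2, -0.4, -0.3]
gripper_width: 0.996
grasp_force: 0.0
```

```bash
python3 st.py; python3 - <<'E'
from h import *
f=vision.grab_frame("side"); g=vision.grab_frame("scene")
for n,h in(("side",f),("scene",g)):
    P=cloud(h)
    for x,y in((.52,-.309),(.513,-.199)):
        m=(abs(P[...,0]-x)<.04)&(abs(P[...,1]-y)<.04)&(P[...,2]>.18)&(P[...,2]<.23); q=P[m]; print(n,m.sum(),q.min(0).round(3),q.max(0).round(3))
cv2.imwrite("pics/c3.png",np.hstack([f["color"][:400,200:560],g["color"][:,150:550]])[...,::-1])
E
```

```text
24.5667 [ 0.5155 -0.1081  0.3179] y [ 0.077 -0.997 -0.002] z [-0.001  0.001 -1.   ] F [-0.2 -0.4 -0.3] 0.9959666946165403 0.0 [-0.35 -0.22  1.73  0.    1.64  1.14]
side 56 [ 0.497 -0.326  0.18 ] [ 0.536 -0.282  0.196]
side 75 [ 0.491 -0.222  0.181] [ 0.536 -0.169  0.194]
scene 338 [ 0.5   -0.329  0.18 ] [ 0.541 -0.289  0.198]
scene 372 [ 0.492 -0.222  0.181] [ 0.536 -0.177  0.196]
```

View pics/c3.png

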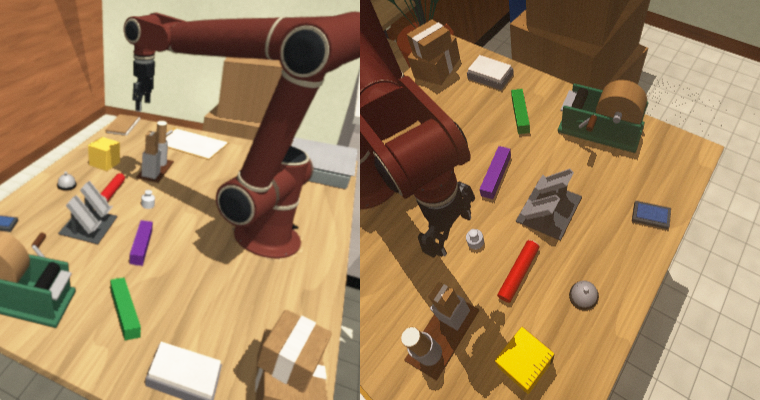

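Both parcels stand in their wells, the tube at (412,340) and the carton at (443,300). Their tops are near 0.194 m, and the bystanders have not moved.

```bash
python3 -c "
from plant import manip
print(manip.job_done())"
```

```text
the job is handed in; nothing more can be done
None
```

The tube is standing in the round well and the carton in the square well, both released and resting on the well floors; the bell, weight and cube were not moved, and I handed the job in at about 25 s of the 69 s allowed.

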